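Unclip the tube cassette and hold it over the drip tray

TASK

First push the loose drip tray squarely up against the side of the rinse dock so that no gap is left between them, while the tube cassette is still clipped in the dock. Then pinch the cassette's two side catches together, lift the cassette straight out, and hold it upright and still by its pinched catches over the tray, with the whole row of tubes over the tray and the tube ends higher than the top of the dock, leaving the tray flush with the dock and the bowls, bottle and dish where they are. The program finishes while still holding the cassette there: do not put it down or let go.

Things in the scene. Friction and masses are not known exactly. Their poses are not given: they have to be found in the camera images.
- dock: Rinse dock: plain hollow aluminium box, 150 (x) x 80 (y) x 70 mm high, fixed to the table. Origin: centre of its underside; z up. Its two long side faces, at y = +40 and -40 mm, are flat. Its rim overhangs inward and holds the cassette's catches down.
- tray: Loose drip tray: open dark steel box, 170 (x) x 120 (y) x 28 mm high, walls 3 mm, 0.3 to 0.55 kg, smooth and slippery (friction about 0.35). Origin: centre of its underside. Starts beside the dock's +y or -y face, turned a little, with a gap of roughly 15 to 75 mm. Flush: its long side lies against the dock's long face, origins 100 mm apart along the dock's y.
- cassette: White plastic tube cassette, loose (0.3 kg) but locked in the dock by its catches. Origin: centre of the underside of its 136 (x) x 60 (y) x 8 mm plate, resting on the dock's rim, 70 mm above the table; axes as the dock's. Mid post 24 x 20 mm, top 52 mm above the origin. Four 15 mm tubes along x at -53, -31, 31, 53 mm: black caps reach 26 mm above, ends 51 mm below the origin.
- catch_l_pad (a point): Middle of the gripping face of the grey catch tab on the cassette's +y side, 24 mm from its middle plane and 32 mm above its origin. The upright tab is 26 mm wide (x) and reaches from the plate to 44 mm above the origin. Over both tabs: 48 mm released, 34 mm fully pinched.
- catch_r_pad (a point): The same point on the catch tab on the cassette's -y side.
- catch_l (a joint): How far the +y catch is pushed in towards the post, m: 0 released (its tooth is hooked under the dock's rim), 0.007 fully in. It comes free from about 0.005. Spring: about 3 N to start, 6 N fully in. Grip with some 30 N or more to keep both catches fully in.
- catch_r (a joint): The same for the -y catch.
- tube_end_a (a point): Lower end of the outermost tube on the cassette's -x side, on the tube's axis, 51 mm below the cassette's origin.
- tube_end_b (a point): Lower end of the outermost tube on the cassette's +x side.
- bowl_a: Bystander: steel bowl, 124 mm across the rim, 50 mm high; origin under its centre.
- bowl_b: Bystander: smaller steel bowl, 110 mm across, 45 mm high; origin under its centre.
- wash_bottle: Bystander: white plastic bottle, 60 mm across, 150 mm high; origin under its centre.
- dish: Bystander: flat lidded glass dish, 94 mm across, 17 mm high; origin under its centre.
Things that resemble listed ones, but are neither listed nor needed, are in the scene too. What is shaped like the cassette but blue is not meant.

How it is judged (in metres and radians):
On the way, in this order (a step that is already met when the one before it is completed fails the run):
1. the tray is flush against the dock's side while the cassette still sits in the dock ((y of tray in the frame of dock between 0.09 and 0.1035 m or y of tray in the frame of dock between -0.1035 and -0.09 m) and x of tray in the frame of dock between -0.06 and 0.06 m and angle between the x axis of tray and the x axis of dock, either way round below 0.035 rad and angle between tray's own z axis and vertical below 0.05 rad and distance of cassette from where it was at the start of the episode below 0.008 m), for 0.2 s.
2. the cassette, its catches pinched in by the fingers, is lifted clear of the dock (value of joint each of catch_l, catch_r above 0.004 m and contact force between the fingers and cassette above 2 N and height (world z) of each of tube_end_a, tube_end_b above 0.075 m), for 0.1 s.
At the end, for the whole second after the job is handed in: Tray flush on a long side of the dock (gap < 3.5 mm, parallel within 2 deg, centred within 60 mm); fingers hold the cassette, both catches in > 4 mm, still, upright within 11 deg, clear of dock and tray, tube row over the tray, tube ends > 75 mm up (dock top 70); bystanders moved < 30 mm (all of step 2 and (y of tray in the frame of dock between 0.09 and 0.1035 m or y of tray in the frame of dock between -0.1035 and -0.09 m) and x of tray in the frame of dock between -0.06 and 0.06 m and angle between the x axis of tray and the x axis of dock, either way round below 0.035 rad and angle between tray's own z axis and vertical below 0.05 rad and x of tube_end_a in the frame of tray between -0.082 and 0.082 m and y of tube_end_a in the frame of tray between -0.057 and 0.057 m and x of tube_end_b in the frame of tray between -0.082 and 0.082 m and y of tube_end_b in the frame of tray between -0.057 and 0.057 m and angle between cassette's own z axis and vertical below 0.2 rad and linear speed of cassette below 0.02 m/s and linear speed of tray below 0.01 m/s and contact force between cassette and dock below 0.05 N and contact force between cassette and tray below 0.05 N and distance of each of bowl_a, bowl_b, wash_bottle, dish from where it was at the start of the episode below 0.03 m); the arm keeps its last pose, push and grip.
It fails at once if the bowl a is knocked away or over (distance of bowl_a from where it was at the start of the episode above 0.03 m or angle between bowl_a's own z axis and vertical above 0.5 rad).
It fails at once if the bowl b is knocked away or over (distance of bowl_b from where it was at the start of the episode above 0.03 m or angle between bowl_b's own z axis and vertical above 0.5 rad).
It fails at once if the wash bottle is knocked away or over (distance of wash_bottle from where it was at the start of the episode above 0.03 m or angle between wash_bottle's own z axis and vertical above 0.5 rad).
It fails at once if the dish is knocked away or over (distance of dish from where it was at the start of the episode above 0.03 m or angle between dish's own z axis and vertical above 0.5 rad).
It also fails if it takes over 64 s, if anything falls off the work surface, if the arm or the gripper's body presses on something with over 40 N, if the wrist force passes 120 N, or if a joint passes its speed limit or range.

ROBOT

A 6-joint arm with a two-finger parallel gripper is mounted at the origin on the work surface. World frame = base frame: x ahead of the robot, y to its left, z up, the work surface at z = 0. Lengths are in m, angles in degrees, forces in N, time in s.
With the tool pointing down it reaches from about 0.4 to 0.825 m from the base axis. Payload 7 kg.
Tool frame: the origin (TCP) lies at the very end of the fingers, on their centre line; the grasp point (between the pads) lies 19 mm behind it (ctrl.grip_point_offset is the distance from the TCP to the grasp point, in m); x points along the fingers, z is the direction in which the jaws open and shut, and the axes are right-handed (so a half turn about x gives the same grasp; the last joint's range is limited). The gripper opens to 88 mm and grips with 3 to 60 N. Pads are 19 mm wide; open, the fingers measure 130 mm over their backs; the gripper's body (78 mm by 193 mm) begins 47 mm behind the grasp point.
Start: joints at [83.658, 20.546, 0.682, 0, -70.136, -16.507], TCP at [0.262, 0.622, 0.199] pointing down, gripper open.
Joint ranges: [-176.03, 176.03], [-82.01, 121.73], [-58.28, 71.71], [-173.87, 95.51], [-174.79, -0.11], [-173.66, 173.66]. Speed limits (degrees/s): [136.94, 136.94, 172.46, 180, 180, 180].

INTERFACE

Orientations are given as [roll, pitch, yaw] about the fixed x, y, z axes, in that order (R = Rz(yaw) Ry(pitch) Rx(roll)).
In Python, from plant import get_obs, snapshot, calibration, close_job, ctrl gives the robot as it stands.
- The arm moves only by the tool move_arm, never from a script. Its argument "commands" is a list that holds one entry, the list of rows, each a list of 4 numbers: the shift along the tool's x, y, z in cm, then the turn about the tool's x in rad. In form: [[[dx, dy, dz, spin], ...]]. A call has 1 to 8 rows; each row shifts and turns the commanded pose from where the row before left it, along the tool's axes as they then stand; what a row does not reach is not made up. A row lasts 1/10 s, in which the tool goes at most 50 mm and 8.59 degrees, less where a joint would pass 70% of its speed; a pose out of reach is approached as far as the arm can. A call with a gripper value outside its range is refused whole. "jaw" is the finger opening in cm, from 0 to 8.76, set as the call begins (left out, the last holds). The fingers move at their own pace and stop on an object; the grip force is fixed at half the most. Time passes only in rows, so rows that do not move let the fingers close. It gives the time, the measured TCP pose, the force and the opening at its end, in the units of the state.
- get_obs(): the state, without advancing time (a new reading comes with each control period).
- snapshot(name): name is "scene" or "top" or "wrist"; returns (picture, depth): 400x640x3 uint8, red, green, blue; 400x640 float32, m along the optical axis (not along the pixel's ray), 0 where there is no reading.
- calibration(name): a dict with "mtx" (3x3 intrinsics, pixels), "T" (4x4, takes a point from camera to world coordinates); the wrist camera has in their place "tool_from_camera" (4x4, takes a point from camera to tool coordinates, whose origin is the TCP and whose axes are the tool frame's). Camera axes: x right, y up, looking along -z (the intrinsics and any distortion apply to the point x, -y, -z); pixel columns grow to the right and rows downward; lengths in m; the calibration is good to about 2 mm. The wrist camera is an equidistant fisheye: a pixel r from the principal point sees the ray r / f radians off the axis. A picture is of the moment at which its call begins: read the wrist's pose just before it. calibration takes no time and is no camera call.
- close_job(): hands the job in, once; it reports no verdict.
The state is a dict: "clock": time; "joint_pos": joint angles; "qvel": joint speeds; "tau": joint torques, N m; "tool_pos": TCP position; "orientation": TCP orientation; "force": force on the tool from outside, world axes, zero at the start; "moment": the same for the moment, N m; "opening": finger opening in m.
Only numpy, scipy, OpenCV 4.12 (cv2) and the standard library are available. Lean on these libraries where they do the work, as an engineer would, in place of code of your own. Each camera call takes 0.05 s, during which the arm holds its last target. There are 200 camera calls.

## Working session

There is one attempt and no reset: what is moved stays moved. The work goes in short steps, Python scripts to look and compute and a tool call to move; the robot and the scene stay as the last step left them, time stands still between calls to the robot, and variables do not carry over. Pictures are saved under pics/ and viewed, about 8 in all and at most 12, crops included, and the job is handed in when it is done.

Besides the shell and the picture viewer there is one more tool, called after ">>>" by a JSON object that holds its "op" and its "data", one argument or row to a line. move_arm: Moves the arm, as the interface text tells. Its arguments: {"type":"object","properties":{"commands":{"type":"array"},"jaw":{"type":"number"}},"required":["commands"]}

```bash
mkdir -p pics; ls; cat > h.py <<'E'
import numpy as np, cv2
from plant import get_obs, snapshot, calibration, close_job, ctrl
from scipy.spatial.transform import Rotation as R
def world(name,d,uv):
    c=calibration(name);K=np.array(c["mtx"]);T=np.array(c["T"])
    out=[]
    for u,v in uv:
        z=d[int(round(v)),int(round(u))]
        p=np.array([(u-K[0,2])/K[0,0]*z,-(v-K[1,2])/K[1,1]*z,-z,1]); out.append((T@p)[:3])
    return np.array(out)
def cloud(name,d):
    c=calibration(name);K=np.array(c["mtx"]);T=np.array(c["T"])
    v,u=np.mgrid[:400,:640]
    p=np.stack([(u-K[0,2])/K[0,0]*d,-(v-K[1,2])/K[1,1]*d,-d,np.ones_like(d)],-1)
    return (p@T.T)[...,:3]
E
python3 - <<'E'
from h import *
o=get_obs();print({k:np.round(v,3) for k,v in o.items()})
for n in("scene","top"):
    p,d=snapshot(n);cv2.imwrite(f"pics/{n}0.png",p[...,::-1]);np.savez(f"{n}0.npz",p=p,d=d)
    c=calibration(n);print(n,np.round(c["mtx"],1).tolist(),np.round(c["T"],3).tolist(),[k for k in c])
E
```

```text
pics
{'clock': np.float64(0.0), 'joint_pos': array([ 8.3657e+01,  2.0591e+01,  6.3400e-01, -2.0000e-02, -7.0137e+01,
       -1.6506e+01]), 'qvel': array([ 0.074, -0.071, -0.024, -0.06 ,  0.061,  0.039]), 'tau': array([ 1.0000e-03, -5.8271e+01,  2.9306e+01,  6.9980e+00,  7.0000e-03,
       -0.0000e+00]), 'tool_pos': array([0.262, 0.622, 0.198]), 'orientation': array([   5.343,   89.904, -107.513]), 'force': array([-0.009, -0.272, -0.199]), 'moment': array([ 0.036,  0.031, -0.017]), 'opening': np.float64(0.088)}
scene [[511.5, 0.0, 316.1], [0.0, 511.5, 199.2], [0.0, 0.0, 1.0]] [[-0.591, -0.643, 0.487, 1.419], [0.806, -0.483, 0.341, 0.589], [0.016, 0.594, 0.804, 1.45], [0.0, 0.0, 0.0, 1.0]] ['mtx', 'T']
top [[400.9, 0.0, 321.4], [0.0, 400.9, 196.4], [0.0, 0.0, 1.0]] [[0.013, 0.988, -0.155, 0.356], [-1.0, 0.014, 0.006, 0.01], [0.008, 0.155, 0.988, 1.433], [0.0, 0.0, 0.0, 1.0]] ['mtx', 'T']
```

View pics/top0.png

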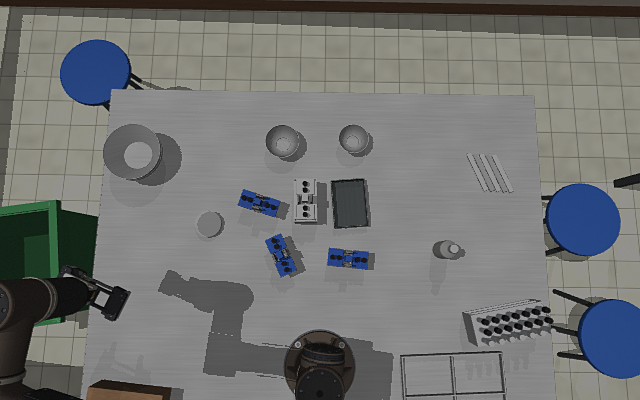

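View pics/scene0.png

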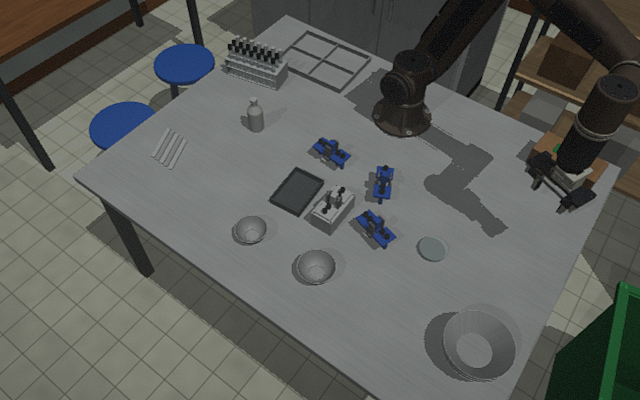

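The white cassette in its dock is at top px (305,201) and the dark tray is to its right at (350,203). The blue cassettes at (260,203), (282,255) and (350,259) are decoys. Next I'll measure from the cloud and confirm in an enlarged crop.

```bash
python3 - <<'E'
from h import *
t=np.load("top0.npz");p,d=t["p"],t["d"];W=cloud("top",d)
cv2.imwrite("pics/crop1.png",cv2.resize(p[150:290,230:400,::-1],None,fx=4.5,fy=4.0*1.125,interpolation=cv2.INTER_CUBIC))
def rect(name,mask):
    q=W[mask][:,:2].astype(np.float32); r=cv2.minAreaRect(q)
    print(name,len(q),np.round(r[0],4),np.round(r[1],4),round(r[2],2),"medz",np.round(np.median(W[mask][:,2]),4))
    print(np.round(cv2.boxPoints(r),3).tolist())
v,u=np.mgrid[:400,:640]; 
X,Y,Z=W[...,0],W[...,1],W[...,2]
print("table",np.median(Z[240:250,380:420]))
dm=(u>288)&(u<325)&(v>170)&(v<235)
rect("dockrim",dm&(Z>.06)&(Z<.085)); rect("plate",dm&(Z>.073)&(Z<.082));rect("post",dm&(Z>.11)); 
tm=(u>327)&(u<376)&(v>172)&(v<235)
rect("trayrim",tm&(Z>.02)&(Z<.035)); rect("dark",tm&(p.max(-1)<75))
for n,(a,b,c,e) in dict(bowla=(260,305,120,165),bowlb=(335,375,120,160),bottle=(430,465,235,262),dish=(193,225,207,240),blue1=(235,286,185,220),blue2=(262,300,230,280),blue3=(325,378,242,275)).items():
    m=(u>a)&(u<b)&(v>c)&(v<e)&(Z>.012); rect(n,m); print("zmax",Z[m].max())
E
```

```text
table -0.0004882690544470991
dockrim 792 [0.56   0.0583] [0.1506 0.0764] 0.88 medz 0.0737
[[0.48399999737739563, 0.0949999988079071], [0.48500001430511475, 0.01899999938905239], [0.6359999775886536, 0.020999999716877937], [0.6349999904632568, 0.09799999743700027]]
plate 411 [0.5603 0.0579] [0.1389 0.0756] 0.86 medz 0.0769
[[0.49000000953674316, 0.0949999988079071], [0.4909999966621399, 0.01899999938905239], [0.6299999952316284, 0.020999999716877937], [0.6290000081062317, 0.09700000286102295]]
post 82 [0.4635 0.0463] [0.2216 0.0456] 7.11 medz 0.12
[[0.35100001096725464, 0.054999999701976776], [0.35600000619888306, 0.009999999776482582], [0.5759999752044678, 0.03700000047683716], [0.5709999799728394, 0.08299999684095383]]
trayrim 163 [ 0.5575 -0.0972] [0.171 0.12 ] 4.95 medz 0.0266
[[0.46700000762939453, -0.04500000178813934], [0.4779999852180481, -0.164000004529953], [0.6480000019073486, -0.15000000596046448], [0.6380000114440918, -0.029999999329447746]]
dark 1615 [ 0.497  -0.0903] [0.1559 0.3082] 81.37 medz 0.0026
[[0.3330000042915344, -0.14399999380111694], [0.6380000114440918, -0.1
[... 1215 characters left out ...]
5600000619888306, 0.009999999776482582], [0.43299999833106995, -0.03999999910593033], [0.625, 0.2549999952316284], [0.5479999780654907, 0.3050000071525574]]
zmax 1.432798634842113
blue2 696 [0.3873 0.1024] [0.1356 0.1402] 25.52 medz 0.0593
[[0.29600000381469727, 0.13600000739097595], [0.35600000619888306, 0.009999999776482582], [0.4790000021457672, 0.06800000369548798], [0.4180000126361847, 0.19499999284744263]]
zmax 1.432798634842113
blue3 677 [ 0.363  -0.0746] [0.167  0.0597] 84.72 medz 0.0596
[[0.32600000500679016, -0.1550000011920929], [0.38499999046325684, -0.1599999964237213], [0.4000000059604645, 0.006000000052154064], [0.3409999907016754, 0.010999999940395355]]
zmax 1.432798634842113
```

View pics/crop1.png

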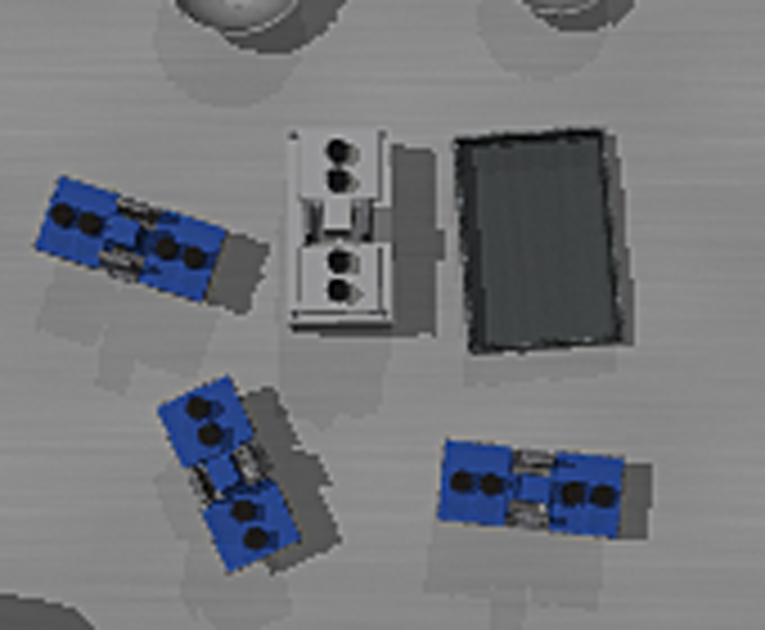

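The crop confirms the white cassette sits in the dock at crop px (338,230), with the tray to its right at (540,240) on the dock's -y side. It also shows that the blue ones differ. Measured values fit the given sizes: dock centre (0.560, 0.058) yaw 0.9°, tray (0.5575, -0.097) yaw 5°. I'll push the tray towards +y with both fingers spread along x.

```bash
cat >> h.py <<'E'
def plan(target,phi=None):
    o=get_obs();M=R.from_euler("xyz",o["orientation"],degrees=True).as_matrix()
    f=np.degrees(np.arctan2(M[1,2],M[0,2]))
    print("t",round(float(o["clock"]),2),"pos",np.round(o["tool_pos"],4),"xaxis",np.round(M[:,0],3),"jaw ang",round(f,2),"q",np.round(o["joint_pos"],1),"F",np.round(o["force"],1),"open",round(float(o["opening"]),4))
    print("shift cm now",np.round(M.T@(np.array(target)-o["tool_pos"])*100,2))
    if phi is not None:
        a=(f-phi+90)%180-90   # tool x down: +spin = -world yaw
        print("spin rad",np.round(np.radians(a),3))
        N=M@R.from_rotvec([np.radians(a),0,0]).as_matrix()
        print("shift cm after spin",np.round(N.T@(np.array(target)-o["tool_pos"])*100,2),"jaw",np.round(N[:,2],2))
E
python3 - <<'E'
from h import *
plan([.559,-.2,.2],0.9)
W=cloud("top",np.load("top0.npz")["d"])
for n,u,v in [("a",285,143),("b",355,140),("bot",453,249),("blue3",350,259)]: print(n,np.round(W[v,u],3))
print(calibration("wrist")["tool_from_camera"])
E
```

```text
t 0.1 pos [0.2619 0.6216 0.1977] xaxis [-0.    -0.001 -1.   ] jaw ang -112.86 q [ 83.7  20.6   0.6  -0.  -70.1 -16.5] F [ 0.7 -0.2  0.4] open 0.0877
shift cm now [-0.13 59.29 64.17]
spin rad 1.156
shift cm after spin [ -0.13  82.62 -28.41] jaw [-1.   -0.02  0.  ]
a [0.778 0.138 0.004]
b [ 0.792 -0.12   0.009]
bot [ 0.394 -0.418  0.154]
blue3 [ 0.359 -0.095  0.103]
[[ 1.66710640e-04  2.57732148e-01 -9.66216390e-01 -1.87696426e-01]
 [ 4.99428206e-04  9.66216261e-01  2.57732199e-01  6.93019829e-02]
 [ 9.99999861e-01 -5.25522418e-04  3.23598268e-05 -1.06650383e-03]
 [ 0.00000000e+00  0.00000000e+00  0.00000000e+00  1.00000000e+00]]
```

>>> {"op": "move_arm", "data": {
  "commands": [
    [[0,0,0,0.145],[0,0,0,0.145],[0,0,0,0.145],[0,0,0,0.145],[0,0,0,0.145],[0,0,0,0.145],[0,0,0,0.145],[0,0,0,0.141]]
  ]
}}

```text
clock: 0.9
tool_pos: [0.262, 0.6217, 0.198]
orientation: [70.9, 89.9, -108.5]
force: [-0.7, 0.7, -0.1]
opening: 0.0878
```

>>> {"op": "move_arm", "data": {
  "commands": [
    [[0,3.5,-1.2,0],[0,3.5,-1.2,0],[0,3.5,-1.2,0],[0,3.5,-1.2,0],[0,3.5,-1.2,0],[0,3.5,-1.2,0],[0,3.5,-1.2,0],[0,3.5,-1.2,0]]
  ]
}}

```text
clock: 1.7
tool_pos: [0.3627, 0.3419, 0.1983]
orientation: [45.2, 90.0, -133.9]
force: [0.4, -0.3, -0.0]
opening: 0.0875
```

>>> {"op": "move_arm", "data": {
  "commands": [
    [[0,3.5,-1.2,0],[0,3.5,-1.2,0],[0,3.5,-1.2,0],[0,3.5,-1.2,0],[0,3.5,-1.2,0],[0,3.5,-1.2,0],[0,3.5,-1.2,0],[0,3.5,-1.2,0]]
  ]
}}

```text
clock: 2.5
tool_pos: [0.4631, 0.0636, 0.1985]
orientation: [-91.9, 90.0, 89.0]
force: [0.4, 0.2, 0.6]
opening: 0.0878
```

```bash
python3 -c "
from h import *
plan([.559,-.2,.2],0.9)"
```

```text
t 2.5 pos [0.4631 0.0636 0.1985] xaxis [ 0.  0. -1.] jaw ang -179.07 q [ 32.    0.6 -24.4  -0.  -65.  -31.1] F [0.4 0.2 0.6] open 0.0878
shift cm now [-0.15 26.52 -9.16]
spin rad 0.0
shift cm after spin [-0.15 26.51 -9.17] jaw [-1.   -0.02 -0.  ]
```

>>> {"op": "move_arm", "data": {
  "commands": [
    [[0,3.5,-1.2,0],[0,3.5,-1.2,0],[0,3.5,-1.2,0],[0,3.5,-1.2,0],[0,3.5,-1.2,0],[0,3.5,-1.2,0],[0,3.5,-1.2,0],[0,2.0,-0.8,0]]
  ]
}}

```text
clock: 3.3
tool_pos: [0.5594, -0.2007, 0.1979]
orientation: [3.2, 89.9, -176.0]
force: [-0.4, 0.1, -0.5]
opening: 0.0874
```

>>> {"op": "move_arm", "data": {
  "commands": [
    [[3,0,0,0],[3,0,0,0],[3,0,0,0],[3,0,0,0],[3,0,0,0],[2,0,0,0],[1.0,0,0,0],[0,0,0,0]]
  ]
}}

```text
clock: 4.1
tool_pos: [0.5582, -0.1983, 0.0171]
orientation: [-4.0, 89.8, 176.9]
force: [-0.1, 0.3, -0.5]
opening: 0.0873
```

```bash
python3 - <<'E'
from h import *
plan([.559,-.115,.012],0.9)
p,d=snapshot("top");cv2.imwrite("pics/crop2.png",cv2.resize(p[150:290,250:420,::-1],None,fx=4.5,fy=4.5,interpolation=cv2.INTER_CUBIC))
E
```

```text
t 4.1 pos [ 0.5582 -0.1983  0.0171] xaxis [-0.003  0.    -1.   ] jaw ang -179.09 q [ -0.7  23.  -22.2  -0.  -44.9   1.6] F [-0.1  0.3 -0.5] open 0.0873
shift cm now [ 0.51 -8.33 -0.21]
spin rad 0.0
shift cm after spin [ 0.51 -8.33 -0.21] jaw [-1.   -0.02  0.  ]
```

View pics/crop2.png

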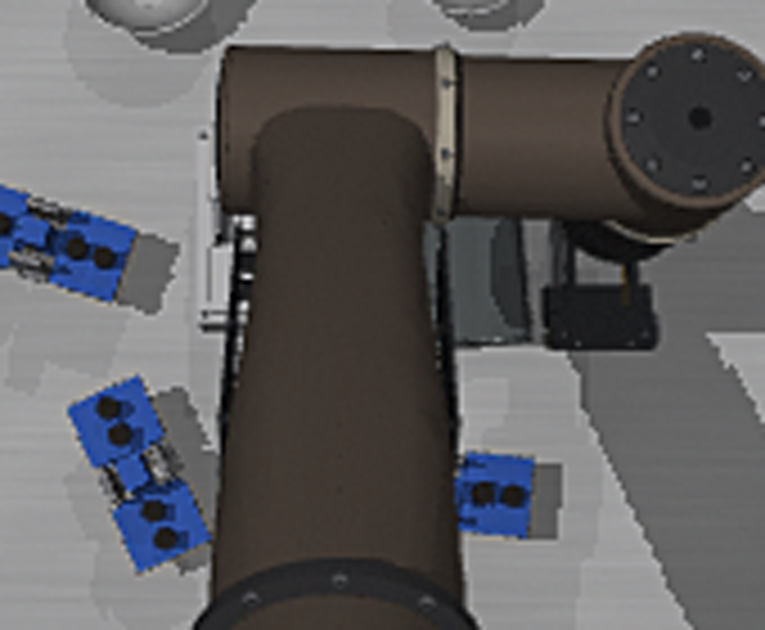

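>>> {"op": "move_arm", "data": {
  "commands": [
    [[0.7,0,0,0],[0,-1,0,0],[0,-1,0,0],[0,-0.8,0,0],[0,-0.6,0,0],[0,-0.5,0,0],[0,-0.5,0,0],[0,-0.5,0,0]]
  ]
}}

```text
clock: 4.95
tool_pos: [0.5585, -0.1489, 0.0116]
orientation: [-177.5, 90.0, 3.4]
force: [0.4, -1.7, -0.3]
opening: 0.0874
```

>>> {"op": "move_arm", "data": {
  "commands": [
    [[0,-0.5,0,0],[0,-0.5,0,0],[0,-0.5,0,0],[0,-0.3,0,0],[0,-0.3,0,0],[0,-0.3,0,0],[0,-0.2,0,0],[0,-0.2,0,0]]
  ]
}}

```text
clock: 5.75
tool_pos: [0.558, -0.1212, 0.0116]
orientation: [131.4, 90.0, -47.7]
force: [0.6, 0.7, 1.2]
opening: 0.0878
```

>>> {"op": "move_arm", "data": {
  "commands": [
    [[0,-0.2,0,0],[0,-0.2,0,0],[0,-0.1,0,0],[0,-0.1,0,0],[0,-0.1,0,0],[0,-0.1,0,0]]
  ]
}}

```text
clock: 6.35
tool_pos: [0.5579, -0.1133, 0.0116]
orientation: [102.0, 90.0, -77.1]
force: [-0.7, -0.4, -0.8]
opening: 0.0877
```

```bash
python3 - <<'E'
from h import *
plan([.559,-.112,.012],0.9)
for n in("scene",):
    p,d=snapshot(n);W=cloud(n,d);cv2.imwrite(f"pics/scene2.png",cv2.resize(p[140:260,240:400,::-1],None,fx=5,fy=5,interpolation=cv2.INTER_CUBIC))
E
```

```text
t 6.35 pos [ 0.5579 -0.1133  0.0116] xaxis [ 0. -0. -1.] jaw ang -179.08 q [  8.2  21.6 -25.7   0.  -42.7  -7.3] F [-0.7 -0.4 -0.8] open 0.0877
shift cm now [-0.04 -0.13 -0.11]
spin rad 0.0
shift cm after spin [-0.04 -0.13 -0.11] jaw [-1.   -0.02 -0.  ]
```

View pics/scene2.png

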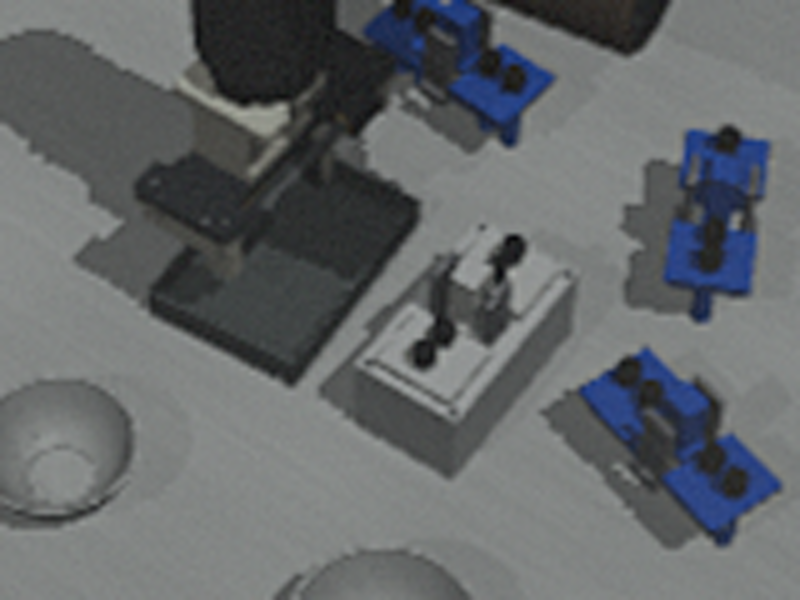

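```bash
python3 - <<'E'
from h import *
p,d=snapshot("scene");W=cloud("scene",d);X,Y,Z=W[...,0],W[...,1],W[...,2]
m=(Z>.022)&(Z<.031)&(X>.46)&(X<.66)&(Y>-.18)&(Y<.012)
q=W[m];print(len(q))
H,xe,ye=np.histogram2d(q[:,0],q[:,1],bins=[np.arange(.46,.67,.01),np.arange(-.18,.02,.008)])
print("y",np.round(ye[:-1],3));
for r,x in zip(H,xe): print(round(x,2),r.astype(int))
r=cv2.minAreaRect(q[:,:2].astype(np.float32));print(r,cv2.boxPoints(r))
E
```

```text
137
y [-0.18  -0.172 -0.164 -0.156 -0.148 -0.14  -0.132 -0.124 -0.116 -0.108
 -0.1   -0.092 -0.084 -0.076 -0.068 -0.06  -0.052 -0.044 -0.036 -0.028
 -0.02  -0.012 -0.004  0.004]
0.46 [0 0 0 0 0 0 0 0 0 0 0 0 0 0 0 0 0 0 0 0 0 0 0 0]
0.47 [0 0 0 0 0 0 0 0 2 2 3 3 2 2 3 3 2 1 0 0 0 0 0 0]
0.48 [0 0 0 0 0 0 0 0 1 2 1 1 0 0 0 0 0 4 0 0 0 0 0 0]
0.49 [0 0 0 0 0 0 0 0 0 0 0 0 0 0 0 0 0 3 0 0 0 0 0 0]
0.5 [0 0 0 0 0 0 0 0 0 0 0 0 0 0 0 0 0 3 0 0 0 0 0 0]
0.51 [0 0 0 0 0 0 0 0 0 0 0 0 0 0 0 0 0 3 0 0 0 0 0 0]
0.52 [0 0 0 0 0 0 0 0 0 0 0 0 0 0 0 0 0 1 0 0 0 0 0 0]
0.53 [0 0 0 0 0 0 0 0 0 0 0 0 0 0 0 0 0 4 1 0 0 0 0 0]
0.54 [0 0 0 0 0 0 0 0 0 0 0 0 0 0 0 0 0 2 0 0 0 0 0 0]
0.55 [0 0 0 0 0 0 0 0 0 0 0 0 0 0 0 0 0 1 1 0 0 0 0 0]
0.56 [0 0 0 0 0 0 0 0 0 0 0 0 0 0 0 0 0 1 2 0 0 0 0 0]
0.57 [0 0 0 0 0 0 0 0 0 0 0 0 0 0 0 0 0 0 4 0 0 0 0 0]
0.58 [0 0 0 0 0 0 0 0 0 0 0 0 0 0 0 0 0 0 2 0 0 0 0 0]
0.59 [0 0 0 1 0 0 0 0 0 0 0 0 0 0 0 0 0 0 4 0 0 0 0 0]
0.6 [0 0 0 2 1 0 0 0 0 0 0 0 0 0 0 0 0 0 6 0 0 0 0 0]
0.61 [0 0 0 1 1 0 0 0 0 0 0 0 0 0 0 0 0 0 2 0 0 0 0 0]
0.62 [0 0 0 0 2 0 0 0 0 0 0 0 0 0 0 0 0 0 2 1 0 0 0 0]
0.63 [0 0 0 0 4 0 0 0 0 0 0 0 0 0 0 0 0 1 2 2 0 0 0 0]
0.64 [0 0 0 0 5 2 3 3 2 4 2 3 2 4 3 3 2 1 3 0 0 0 0 0]
0.65 [0 0 0 0 1 1 0 1 0 0 0 0 0 0 0 0 0 0 0 0 0 0 0 0]
((0.56110018491745, -0.09355375170707703), (0.17579945921897888, 0.12378236651420593), 4.761734962463379) [[ 0.4683661  -0.03917294]
 [ 0.47864157 -0.16252808]
 [ 0.6538343  -0.14793456]
 [ 0.6435588  -0.02457942]]
```

```bash
python3 - <<'E'
from h import *
p,d=snapshot("scene");W=cloud("scene",d)
# crop px -> image
for cx,cy in [(225,245),(225,255),(225,265),(225,275),(220,280),(215,262),(235,262),(325,155),(325,165),(325,175),(235,300),(150,295),(180,210),(250,215)]:
    u,v=int(round(240+cx/5)),int(round(140+cy/5)); print((cx,cy),np.round(W[v,u],3),p[v,u])
print(ctrl.grip_point_offset, [k for k in dir(ctrl) if k[0]!='_'])
E
```

```text
(225, 245) [ 0.653 -0.071  0.14 ] [71 73 71]
(225, 255) [ 0.646 -0.077  0.117] [70 69 66]
(225, 265) [ 0.647 -0.077  0.107] [71 74 68]
(225, 275) [ 0.617 -0.104  0.043] [76 77 74]
(220, 280) [ 0.6   -0.123  0.004] [55 58 58]
(215, 262) [ 0.617 -0.112  0.053] [65 64 63]
(235, 262) [ 0.648 -0.067  0.121] [82 82 78]
(325, 155) [ 0.51  -0.098  0.073] [57 56 54]
(325, 165) [ 0.505 -0.102  0.055] [64 64 60]
(325, 175) [ 0.507 -0.1    0.047] [51 50 50]
(235, 300) [ 0.606 -0.104  0.002] [66 70 70]
(150, 295) [ 0.65  -0.144  0.024] [37 41 38]
(180, 210) [ 0.651 -0.109  0.145] [42 44 46]
(250, 215) [ 0.616 -0.08   0.127] [42 44 46]
0.0188 ['PlanningError', 'grip_point_offset']
```

```bash
python3 - <<'E'
from h import *
p,d=snapshot("scene");W=cloud("scene",d)
for x0,x1 in((.585,.635),(.485,.53)):
    m=(W[...,0]>x0)&(W[...,0]<x1)&(W[...,1]>-.135)&(W[...,1]<-.085)&(W[...,2]>.008)&(W[...,2]<.09)
    q=W[m];q=q[np.argsort(q[:,2])];print(len(q));print(np.round(q[::max(1,len(q)//22)],3).tolist())
p,d=snapshot("wrist");cv2.imwrite("pics/wrist1.png",p[...,::-1])
E
```

```text
26
[[0.602, -0.112, 0.008], [0.619, -0.121, 0.009], [0.603, -0.12, 0.009], [0.61, -0.093, 0.009], [0.629, -0.118, 0.009], [0.606, -0.131, 0.01], [0.617, -0.109, 0.01], [0.601, -0.131, 0.01], [0.625, -0.089, 0.011], [0.606, -0.099, 0.041], [0.615, -0.118, 0.041], [0.618, -0.111, 0.044], [0.618, -0.102, 0.046], [0.607, -0.098, 0.048], [0.618, -0.098, 0.049], [0.615, -0.122, 0.049], [0.619, -0.119, 0.05], [0.617, -0.116, 0.05], [0.617, -0.103, 0.05], [0.613, -0.097, 0.05], [0.62, -0.105, 0.051], [0.615, -0.104, 0.053], [0.62, -0.109, 0.053], [0.619, -0.105, 0.055], [0.618, -0.111, 0.056], [0.619, -0.097, 0.056]]
45
[[0.52, -0.086, 0.008], [0.498, -0.093, 0.009], [0.486, -0.098, 0.011], [0.527, -0.098, 0.011], [0.508, -0.104, 0.034], [0.515, -0.103, 0.042], [0.5, -0.101, 0.045], [0.514, -0.108, 0.048], [0.515, -0.098, 0.051], [0.518, -0.1, 0.052], [0.513, -0.1, 0.053], [0.512, -0.101, 0.057], [0.509, -0.098, 0.061], [0.501, -0.1, 0.063], [0.515, -0.103, 0.064], [0.499, -0.101, 0.066], [0.513, -0.113, 0.071], [0.515, -0.099, 0.072], [0.512, -0.1, 0.074], [0.509, -0.099, 0.077], [0.51, -0.111, 0.085], [0.513, -0.104, 0.088], [0.52, -0.103, 0.09]]
```

View pics/wrist1.png

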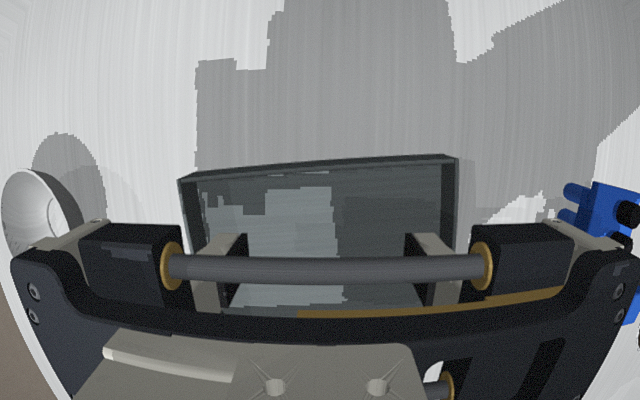

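The fingers passed over the tray wall. The wrist view shows the finger tips at about (225,290) and (425,290), inside the tray, and the scene depth puts them at z≈0.035–0.04 against a reported 0.012. I'll check the height bias with the wrist depth.

```bash
cat >> h.py <<'E'
def wcloud():
    o=get_obs();M=R.from_euler("xyz",o["orientation"],degrees=True).as_matrix();t=o["tool_pos"]
    p,d=snapshot("wrist");c=calibration("wrist");K=np.array(c["mtx"]);T=np.array(c["tool_from_camera"])
    v,u=np.mgrid[:400,:640];a=(u-K[0,2])/K[0,0];b=(v-K[1,2])/K[1,1];r=np.hypot(a,b)+1e-9
    k=np.tan(np.minimum(r,1.5))/r
    P=np.stack([a*k*d,-b*k*d,-d,np.ones_like(d)],-1)@T.T
    return p,d,P[...,:3]@M.T+t,P[...,:3]
E
python3 - <<'E'
from h import *
p,d,W,P=wcloud()
for n,u,v in[("table",300,80),("table",400,100),("table",150,100),("tray floor",300,210),("tray rim",320,160),("rim l",180,180),("finger",225,290),("finger",240,240),("finger",410,240),("bar",320,268),("fingerback",205,280)]:
    print(n,np.round(W[v,u],3),"tool",np.round(P[v,u],3),round(float(d[v,u]),3))
E
```

```text
table [ 0.576 -0.208  0.001] tool [ 0.011  0.095 -0.017] 0.185
table [ 0.512 -0.197  0.002] tool [0.01  0.083 0.047] 0.187
table [ 0.684 -0.201  0.   ] tool [ 0.011  0.09  -0.125] 0.186
tray floor [ 0.576 -0.124  0.004] tool [ 0.007  0.011 -0.018] 0.203
tray rim [ 0.563 -0.157  0.004] tool [ 0.008  0.044 -0.004] 0.195
rim l [ 0.647 -0.149  0.03 ] tool [-0.018  0.037 -0.088] 0.172
finger [ 0.602 -0.111  0.087] tool [-0.075 -0.001 -0.044] 0.126
finger [ 0.603 -0.122  0.054] tool [-0.042  0.009 -0.045] 0.156
finger [ 0.514 -0.122  0.051] tool [-0.04   0.008  0.044] 0.158
bar [ 0.561 -0.143  0.124] tool [-0.112  0.03  -0.002] 0.083
fingerback [ 0.594 -0.137  0.124] tool [-0.112  0.024 -0.036] 0.084
```

```bash
python3 - <<'E'
from h import *
p,d,W,P=wcloud()
for v in range(228,262,3): print(v,[(u,np.round(P[v,u]*1000).astype(int).tolist()) for u in(228,236,244)],p[v,236])
im=cv2.resize(p[190:320,170:480,::-1],None,fx=2.5,fy=2.5,interpolation=cv2.INTER_CUBIC);cv2.imwrite("pics/wrist2.png",im)
E
```

```text
228 [(228, [8, -2, -68]), (236, [7, -2, -62]), (244, [8, -2, -57])] [114 121 123]
231 [(228, [7, -4, -68]), (236, [7, -4, -63]), (244, [7, -4, -57])] [115 122 125]
234 [(228, [-36, 10, -53]), (236, [-36, 10, -49]), (244, [-32, 9, -45])] [115 116 109]
237 [(228, [-41, 10, -52]), (236, [-38, 9, -49]), (244, [-36, 8, -45])] [91 90 87]
240 [(228, [-45, 10, -51]), (236, [-40, 8, -48]), (244, [-36, 7, -45])] [48 46 46]
243 [(228, [-48, 10, -50]), (236, [-44, 8, -47]), (244, [-37, 5, -45])] [0 6 3]
246 [(228, [-50, 9, -49]), (236, [-49, 9, -45]), (244, [-39, 4, -44])] [19 22 23]
249 [(228, [-50, 7, -49]), (236, [-53, 9, -44]), (244, [-188, 68, -1])] [ 9 15 13]
252 [(228, [-56, 8, -48]), (236, [-53, 7, -44]), (244, [-40, 1, -44])] [29 27 28]
255 [(228, [-60, 9, -46]), (236, [-54, 6, -44]), (244, [-40, 0, -44])] [33 30 32]
258 [(228, [-110, 31, -29]), (236, [-109, 31, -26]), (244, [-109, 31, -24])] [61 60 65]
261 [(228, [-112, 31, -28]), (236, [-111, 30, -26]), (244, [-111, 31, -23])] [74 72 75]
```

View pics/wrist2.png

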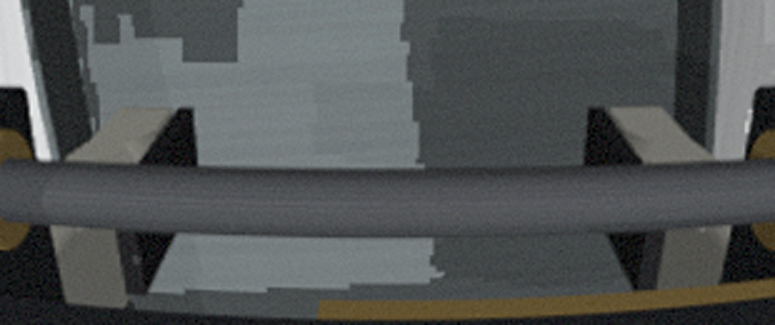

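The fingers physically end about 30 mm behind the reported TCP. In the wrist crop the tips are at (165,108) and (625,108), which gives tool x ≈ -33 mm, and the scene depth agrees. The table checks at z≈0, so tool_pos itself is right. I'll use the observed tip and back out. Then I'll lower at the side and touch the table gently to calibrate the tip.

>>> {"op": "move_arm", "data": {
  "commands": [
    [[-2,0,0,0],[0,2.2,0,0],[0,2.2,0,0],[0,2.2,0,0],[0,2.2,0,0],[1.5,0.2,0,0],[1.5,0,0,0],[0,0,0,0]]
  ]
}}

```text
clock: 7.5
tool_pos: [0.5576, -0.2035, -0.0003]
orientation: [-8.9, 89.8, 172.0]
force: [-0.3, 0.1, 0.5]
opening: 0.0879
```

>>> {"op": "move_arm", "data": {
  "commands": [
    [[0.6,0,0,0],[0.3,0,0,0],[0.2,0,0,0],[0.2,0,0,0],[0,0,0,0]]
  ]
}}

```text
clock: 8.0
tool_pos: [0.5594, -0.2032, -0.0114]
orientation: [-162.1, 90.0, 18.8]
force: [0.2, 0.2, 0.0]
opening: 0.0879
```

>>> {"op": "move_arm", "data": {
  "commands": [
    [[0.2,0,0,0],[0.2,0,0,0],[0.2,0,0,0],[0.1,0,0,0],[0,0,0,0]]
  ]
}}

```text
clock: 8.5
tool_pos: [0.5592, -0.2033, -0.0187]
orientation: [-3.4, 90.0, 177.5]
force: [0.5, 0.1, 0.6]
opening: 0.0875
```

>>> {"op": "move_arm", "data": {
  "commands": [
    [[0.1,0,0,0],[0.1,0,0,0],[0.1,0,0,0],[0,0,0,0]]
  ]
}}

```text
clock: 8.9
tool_pos: [0.5593, -0.2033, -0.0216]
orientation: [-6.6, 90.0, 174.4]
force: [-0.6, 0.3, -0.3]
opening: 0.0877
```

>>> {"op": "move_arm", "data": {
  "commands": [
    [[0.1,0,0,0],[0.1,0,0,0],[0,0,0,0]]
  ]
}}

```text
clock: 9.2
tool_pos: [0.5593, -0.2033, -0.0236]
orientation: [-5.6, 90.0, 175.3]
force: [-0.1, 0.9, 0.4]
opening: 0.0872
```

>>> {"op": "move_arm", "data": {
  "commands": [
    [[0.1,0,0,0],[0.1,0,0,0],[0,0,0,0]]
  ]
}}

```text
clock: 9.5
tool_pos: [0.5593, -0.2033, -0.0256]
orientation: [-4.9, 90.0, 176.0]
force: [-0.1, -0.3, -0.5]
opening: 0.0879
```

>>> {"op": "move_arm", "data": {
  "commands": [
    [[0.1,0,0,0],[0.1,0,0,0],[0,0,0,0]]
  ]
}}

```text
clock: 9.8
tool_pos: [0.5594, -0.2034, -0.0275]
orientation: [25.0, 90.0, -154.1]
force: [-0.1, 0.5, 0.1]
opening: 0.0875
```

>>> {"op": "move_arm", "data": {
  "commands": [
    [[0.1,0,0,0],[0,0,0,0]]
  ]
}}

```text
clock: 10.0
tool_pos: [0.5594, -0.2034, -0.0277]
orientation: [129.8, 90.0, -49.3]
force: [-2.7, 1.3, 7.7]
opening: 0.0875
```

>>> {"op": "move_arm", "data": {
  "commands": [
    [[0.1,0,0,0],[0,0,0,0]]
  ]
}}

```text
clock: 10.2
tool_pos: [0.5594, -0.2034, -0.0278]
orientation: [141.8, 90.0, -37.3]
force: [-4.8, 2.4, 15.6]
opening: 0.0876
```

>>> {"op": "move_arm", "data": {
  "commands": [
    [[0.1,0,0,0],[0,0,0,0]]
  ]
}}

```text
clock: 10.4
tool_pos: [0.5595, -0.2034, -0.0278]
orientation: [146.1, 89.9, -32.9]
force: [-8.7, 4.5, 26.0]
opening: 0.0873
```

The table contact is at tool z = -0.0275, so the tips end 27.5 mm behind the TCP. I'll raise the tip to 10 mm and push.

>>> {"op": "move_arm", "data": {
  "commands": [
    [[-0.7,0,0,0],[-0.6,0,0,0],[0,-1,0,0],[0,-1,0,0],[0,-0.7,0,0],[0,-0.5,0,0],[0,-0.5,0,0],[0,-0.5,0,0]]
  ]
}}

```text
clock: 11.2
tool_pos: [0.5585, -0.1609, -0.0177]
orientation: [8.6, 90.0, -170.5]
force: [-0.1, -2.5, -1.1]
opening: 0.0876
```

>>> {"op": "move_arm", "data": {
  "commands": [
    [[0,-0.5,0,0],[0,-0.5,0,0],[0,-0.5,0,0],[0,-0.5,0,0],[0,-0.5,0,0],[0,-0.4,0,0],[0,-0.3,0,0],[0,-0.3,0,0]]
  ]
}}

```text
clock: 12.0
tool_pos: [0.5581, -0.1261, -0.0174]
orientation: [63.0, 90.0, -116.1]
force: [-0.6, -1.0, -0.9]
opening: 0.0876
```

```bash
python3 - <<'E'
from h import *
plan([.559,-.112,-.018],0.9)
def tray():
    p,d=snapshot("scene");W=cloud("scene",d);X,Y,Z=W[...,0],W[...,1],W[...,2]
    for x0 in np.arange(.49,.65,.025):
        m=(Z>.02)&(Z<.031)&(X>x0)&(X<x0+.025)&(Y>-.06)&(Y<.012); print(round(x0,3),m.sum(),np.round(np.percentile(Y[m],[50,90]),4) if m.any() else'')
tray()
E
```

```text
t 12.0 pos [ 0.5581 -0.1261 -0.0174] xaxis [-0. -0. -1.] jaw ang -179.08 q [  6.9  24.1 -26.7   0.  -39.2  -5.9] F [-0.6 -1.  -0.9] open 0.0876
shift cm now [ 0.06 -1.41 -0.11]
spin rad 0.0
shift cm after spin [ 0.06 -1.41 -0.11] jaw [-1.   -0.02  0.  ]
0.49 0 
0.515 0 
0.54 0 
0.565 0 
0.59 0 
0.615 7 [0.0098 0.0101]
0.64 35 [-0.0262  0.0072]
```

>>> {"op": "move_arm", "data": {
  "commands": [
    [[0,-0.3,0,0],[0,-0.2,0,0],[0,-0.2,0,0],[0,-0.1,0,0],[0,-0.1,0,0],[0,0,0,0]]
  ]
}}

```text
clock: 12.65
tool_pos: [0.558, -0.1172, -0.0174]
orientation: [-133.2, 90.0, 47.7]
force: [-0.4, -0.3, -0.2]
opening: 0.0875
```

>>> {"op": "move_arm", "data": {
  "commands": [
    [[0,-0.1,0,0],[0,-0.1,0,0],[0,0,0,0]]
  ]
}}

```text
clock: 12.95
tool_pos: [0.558, -0.1153, -0.0174]
orientation: [-107.9, 90.0, 73.0]
force: [-0.8, -0.8, -0.2]
opening: 0.0874
```

>>> {"op": "move_arm", "data": {
  "commands": [
    [[0,-0.1,0,0],[0,-0.1,0,0],[0,0,0,0]]
  ]
}}

```text
clock: 13.25
tool_pos: [0.5582, -0.1145, -0.0173]
orientation: [97.6, 89.9, -81.4]
force: [1.4, -9.2, -1.0]
opening: 0.088
```

Contact at -9 N. I'll press a little more to square it and hold.

>>> {"op": "move_arm", "data": {
  "commands": [
    [[0,-0.1,0,0],[0,-0.1,0,0],[0,0,0,0],[0,0,0,0]]
  ]
}}

```text
clock: 13.65
tool_pos: [0.5585, -0.1142, -0.0169]
orientation: [94.4, 89.8, -84.6]
force: [3.9, -20.2, -1.2]
opening: 0.0876
```

```bash
python3 - <<'E'
from h import *
plan([.559,-.112,-.018],0.9)
for n in("top",):
    p,d=snapshot(n);W=cloud(n,d);X,Y,Z=W[...,0],W[...,1],W[...,2]
    m=(Z>.02)&(Z<.032)&(X>.45)&(X<.68)&(Y>-.14)&(Y<.02)
    print(m.sum(),cv2.minAreaRect(W[m][:,:2].astype(np.float32)))
    q=snapshot("scene")[0]
    cv2.imwrite("pics/s3.png",cv2.resize(q[140:260,240:400,::-1],None,fx=4,fy=4,interpolation=cv2.INTER_CUBIC))
E
```

```text
t 13.65 pos [ 0.5585 -0.1142 -0.0169] xaxis [ 0.    -0.003 -1.   ] jaw ang -178.94 q [  8.3  23.9 -27.1   0.3 -39.   -7.4] F [  3.9 -20.2  -1.2] open 0.0876
shift cm now [ 0.1  -0.22 -0.06]
spin rad 0.003
shift cm after spin [ 0.1  -0.22 -0.06] jaw [-1.   -0.02 -0.  ]
30 ((0.4827338457107544, -0.018576864153146744), (0.10583602637052536, 0.04602785035967827), 60.748313903808594)
```

View pics/s3.png

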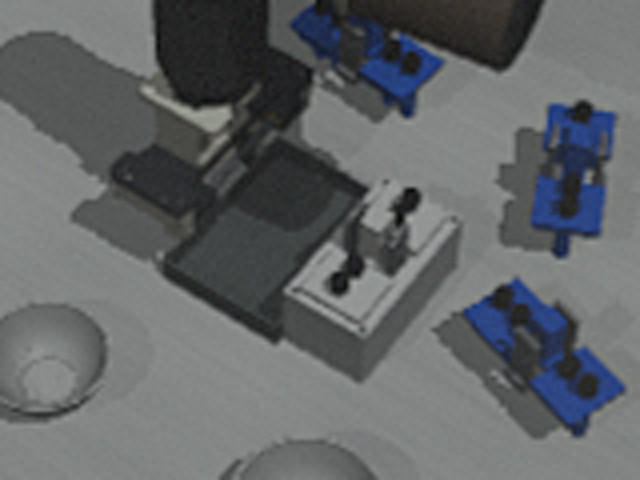

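The tray sits flush: in the crop its long side runs along the dock face from (275,335) to (365,190), with no gap visible. The -20 N push has stalled against it, and the cassette is still seated. I'll back off, rise, turn 90° and look at the cassette from above.

>>> {"op": "move_arm", "data": {
  "commands": [
    [[0,0.3,0,0],[0,1,0,0],[0,2,0,0],[-3,1,0,0],[-4,0,0,0],[-4,0,0,0],[-4,0,0,0],[-3,0,0,0]]
  ]
}}

```text
clock: 14.55
tool_pos: [0.5591, -0.1545, 0.1654]
orientation: [-175.0, 89.9, 5.9]
force: [1.2, 0.5, 0.1]
opening: 0.0877
```

>>> {"op": "move_arm", "data": {
  "commands": [
    [[0,0,0,0.1428],[0,0,0,0.1428],[0,0,0,0.1428],[0,0,0,0.1428],[0,0,0,0.1428],[0,0,0,0.1428],[0,0,0,0.1428],[0,0,0,0.1428]]
  ]
}}

```text
clock: 15.35
tool_pos: [0.5584, -0.1543, 0.1624]
orientation: [-4.4, 90.0, 110.7]
force: [-0.4, 0.3, 0.2]
opening: 0.0878
```

>>> {"op": "move_arm", "data": {
  "commands": [
    [[0,0,0,0.1428],[0,0,0,0.1428],[0,0,0,0.1428],[0,0,0,0]]
  ]
}}

```text
clock: 15.75
tool_pos: [0.5584, -0.1543, 0.1624]
orientation: [20.6, 90.0, 111.4]
force: [-0.8, -1.5, -0.3]
opening: 0.0875
```

```bash
python3 - <<'E'
from h import *
plan([.560,.058,.15],90.9)
p,d=snapshot("top");W=cloud("top",d);X,Y,Z=W[...,0],W[...,1],W[...,2]
for a,b,n in((.02,.032,"tray"),(.065,.083,"dock"),(.112,.13,"post")):
    m=(Z>a)&(Z<b)&(X>.46)&(X<.66)&(Y>-.11)&(Y<.11)
    r=cv2.minAreaRect(W[m][:,:2].astype(np.float32)); print(n,m.sum(),np.round(np.r_[r[0],r[1],r[2]],4),np.round(W[m].mean(0),4))
cv2.imwrite("pics/t3.png",cv2.resize(p[150:290,230:400,::-1],None,fx=4,fy=4,interpolation=cv2.INTER_CUBIC))
E
```

```text
t 15.75 pos [ 0.5584 -0.1543  0.1624] xaxis [-0.  0. -1.] jaw ang 90.79 q [  3.9  13.1 -14.6  -0.  -62.2 -93.1] F [-0.8 -1.5 -0.3] open 0.0875
shift cm now [ 1.25 -0.45 21.23]
spin rad -0.002
shift cm after spin [ 1.25 -0.49 21.22] jaw [-0.02  1.    0.  ]
tray 33 [ 0.4954 -0.0845  0.0483  0.0979 47.1489] [ 0.4975 -0.0855  0.0255]
dock 0 [0. 0. 0. 0. 0.] [nan nan nan]
post 0 [0. 0. 0. 0. 0.] [nan nan nan]<stdin>:6: RuntimeWarning: Mean of empty slice.
  ret = um.true_divide(
```

>>> {"op": "move_arm", "data": {
  "commands": [
    [[0,0,3,0],[0,0,3,0],[0,0,3,0],[0,0,3,0],[0,0,3,0],[0,-0.5,3,0],[0,0,3.2,0],[0,0,0,0]]
  ]
}}

```text
clock: 16.6
tool_pos: [0.5604, 0.0606, 0.1625]
orientation: [-33.0, 90.0, 58.4]
force: [-0.2, -0.6, -0.1]
opening: 0.0877
```

```bash
python3 - <<'E'
from h import *
plan([.560,.058,.053],90.9)
p,d=snapshot("scene");W=cloud("scene",d);X,Y,Z=W[...,0],W[...,1],W[...,2]
m=(Z>.022)&(Z<.031)&(X>.46)&(X<.66)&(Y>-.14)&(Y<.016)
r=cv2.minAreaRect(W[m][:,:2].astype(np.float32)); print("tray",m.sum(),np.round(np.r_[r[0],r[1],r[2]],4))
m=(Z>.06)&(Z<.083)&(X>.46)&(X<.66)&(Y>.005)&(Y<.11)
r=cv2.minAreaRect(W[m][:,:2].astype(np.float32)); print("dock",m.sum(),np.round(np.r_[r[0],r[1],r[2]],4))
p,d,W,P=wcloud();cv2.imwrite("pics/w3.png",p[...,::-1]);np.savez("w3.npz",p=p,d=d,W=W)
E
```

```text
t 16.6 pos [0.5604 0.0606 0.1625] xaxis [ 0.     0.001 -1.   ] jaw ang 91.34 q [  26.1   11.7  -16.6   -0.   -61.7 -114.7] F [-0.2 -0.6 -0.1] open 0.0877
shift cm now [10.95  0.05 -0.27]
spin rad 0.008
shift cm after spin [10.95  0.05 -0.27] jaw [-0.02  1.    0.  ]
tray 129 [ 0.565  -0.0431  0.1738  0.1139  0.59  ]
dock 652 [0.5629 0.0613 0.1574 0.0835 1.1476]
```

View pics/w3.png

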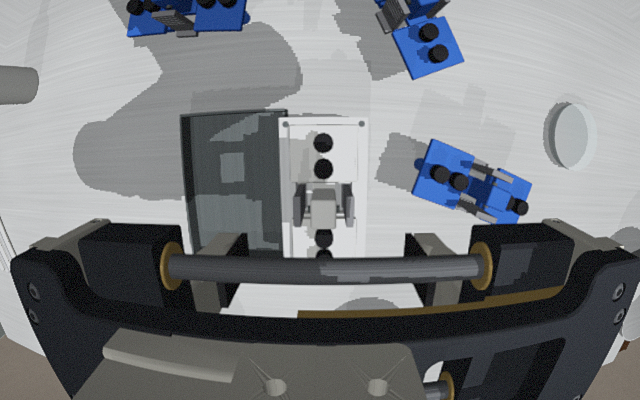

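The wrist view shows the tray flush along the dock's left edge in the image. The post is at (323,207) and the tabs at about (299,205) and (349,205). I'll measure these.

```bash
python3 - <<'E'
from h import *
t=np.load("w3.npz");W=t["W"];X,Y,Z=W[...,0],W[...,1],W[...,2]
for u in range(286,364,3): print(u,np.round(W[200,u],3),np.round(W[193,u],3))
v,u=np.mgrid[:400,:640]; b=(u>285)&(u<365)&(v>125)&(v<228)
for n,a,c in(("post",.117,.128),("tabs",.107,.1165),("caps",.088,.1)):
    m=b&(Z>a)&(Z<c); print(n,m.sum(),"x",np.round(np.percentile(X[m],[2,50,98]),4),"y",np.round(np.percentile(Y[m],[2,50,98]),4))
E
```

```text
286 [0.564 0.023 0.072] [0.558 0.023 0.072]
289 [0.565 0.026 0.07 ] [0.492 0.059 0.35 ]
292 [0.564 0.029 0.071] [0.558 0.029 0.071]
295 [0.553 0.036 0.115] [0.55  0.035 0.105]
298 [0.553 0.038 0.115] [0.549 0.037 0.105]
301 [0.553 0.041 0.114] [0.549 0.04  0.105]
304 [0.563 0.04  0.073] [0.557 0.04  0.072]
307 [0.568 0.042 0.055] [0.573 0.039 0.005]
310 [0.552 0.048 0.119] [0.572 0.043 0.007]
313 [0.55  0.05  0.123] [0.55  0.049 0.101]
316 [0.551 0.053 0.122] [0.55  0.052 0.1  ]
319 [0.55  0.055 0.123] [0.55  0.054 0.101]
322 [0.55  0.057 0.123] [0.55  0.057 0.102]
325 [0.551 0.059 0.122] [0.55  0.059 0.102]
328 [0.55  0.062 0.123] [0.55  0.062 0.101]
331 [0.55  0.064 0.123] [0.55  0.064 0.102]
334 [0.55  0.066 0.123] [0.55  0.067 0.101]
337 [0.58  0.074 0.006] [0.572 0.073 0.004]
340 [0.58  0.077 0.005] [0.572 0.077 0.006]
343 [0.565 0.077 0.062] [0.559 0.077 0.062]
346 [0.552 0.076 0.115] [0.549 0.076 0.105]
349 [0.552 0.078 0.115] [0.548 0.079 0.107]
352 [0.552 0.081 0.116] [0.548 0.081 0.105]
355 [0.563 0.088 0.071] [0.556 0.087 0.071]
358 [0.563 0.09  0.072] [0.556 0.09  0.071]
361 [0.563 0.093 0.071] [0.556 0.093 0.071]
post 762 x [0.5497 0.5599 0.5716] y [0.0488 0.0581 0.0674]
tabs 652 x [0.5487 0.56   0.5743] y [0.0342 0.0602 0.0828]
caps 790 x [0.5017 0.5257 0.5596] y [0.0391 0.0571 0.077 ]
```

>>> {"op": "move_arm", "data": {
  "commands": [
    [[2,0,-0.23,0],[2,0,0,0],[2,0,0,0],[1.5,0,0,0],[1.5,0,0,0],[1,0,0,0],[0.6,0,0,0],[0,0,0,0]]
  ]
}}

```text
clock: 17.5
tool_pos: [0.5599, 0.0548, 0.056]
orientation: [112.1, 89.9, -157.0]
force: [-1.5, -0.7, 0.4]
opening: 0.0877
```

```bash
python3 -c "
from h import *
plan([.5605,.0583,.0565],90.9)"
```

```text
t 17.5 pos [0.5599 0.0548 0.056 ] xaxis [-0.001 -0.    -1.   ] jaw ang 90.92 q [  25.5   17.8  -24.1   -0.   -48.2 -114.6] F [-1.5 -0.7  0.4] open 0.0877
shift cm now [-0.05 -0.07  0.34]
spin rad 0.0
shift cm after spin [-0.05 -0.07  0.34] jaw [-0.02  1.   -0.  ]
```

>>> {"op": "move_arm", "data": {
  "commands": [
    [[0,0,0.35,0],[0,0,0,0],[0,0,0,0]]
  ]
}}

```text
clock: 17.8
tool_pos: [0.5606, 0.0593, 0.0572]
orientation: [-67.8, 89.9, 23.1]
force: [0.3, 0.5, 0.2]
opening: 0.0874
```

>>> {"op": "move_arm", "data": {
  "commands": [
    [[0,0,0,0],[0,0,0,0],[0,0,0,0],[0,0,0,0],[0,0,0,0],[0,0,0,0],[0,0,0,0],[0,0,0,0]]
  ],
  "jaw": 0
}}

```text
clock: 18.6
tool_pos: [0.5601, 0.0587, 0.0568]
orientation: [163.9, 90.0, -105.2]
force: [-2.0, -0.9, 1.7]
opening: 0.0328
```

>>> {"op": "move_arm", "data": {
  "commands": [
    [[0,0,0,0],[0,0,0,0],[0,0,0,0],[0,0,0,0],[0,0,0,0]]
  ]
}}

```text
clock: 19.1
tool_pos: [0.5601, 0.0588, 0.0568]
orientation: [-179.5, 90.0, -88.6]
force: [-2.7, -1.2, 4.9]
opening: 0.0328
```

The opening is 32.8 mm, so both catches are fully in. I'll lift slowly.

>>> {"op": "move_arm", "data": {
  "commands": [
    [[-0.2,0,0,0],[-0.3,0,0,0],[-0.5,0,0,0],[0,0,0,0]]
  ]
}}

```text
clock: 19.5
tool_pos: [0.5603, 0.0589, 0.067]
orientation: [-102.4, 90.0, -11.5]
force: [0.1, -2.4, -2.1]
opening: 0.0332
```

>>> {"op": "move_arm", "data": {
  "commands": [
    [[-0.8,0,0,0],[-1,0,0,0],[-1.2,0,0,0],[-1.2,0,0,0],[-1.2,0,0,0],[-1.2,0,0,0],[-1,0,0,0],[-0.6,0,0,0]]
  ]
}}

```text
clock: 20.3
tool_pos: [0.5606, 0.059, 0.1499]
orientation: [-70.7, 89.9, 20.2]
force: [-0.0, 0.5, -2.5]
opening: 0.033
```

```bash
python3 - <<'E'
from h import *
plan([.5605,-.041,.15],90.9)
p,d=snapshot("scene");cv2.imwrite("pics/s4.png",cv2.resize(p[110:260,240:400,::-1],None,fx=4,fy=4,interpolation=cv2.INTER_CUBIC))
E
```

```text
t 20.3 pos [0.5606 0.059  0.1499] xaxis [ 0.001  0.    -1.   ] jaw ang 90.92 q [  25.9   12.2  -17.6    0.   -60.1 -115. ] F [-0.   0.5 -2.5] open 0.033
shift cm now [ -0.01   0.17 -10.  ]
spin rad 0.0
shift cm after spin [ -0.01   0.16 -10.  ] jaw [-0.02  1.    0.  ]
```

View pics/s4.png

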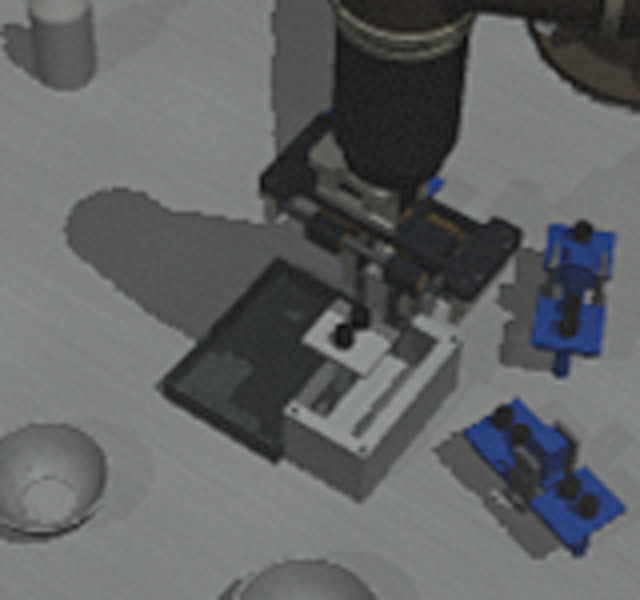

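The cassette is out of the dock (white plate at (345,335)) with about 93 mm of lift, so the tube ends are at about 112 mm. The tray is still flush. Now I'll move it 10 cm over the tray.

>>> {"op": "move_arm", "data": {
  "commands": [
    [[0,0,-0.6,0],[0,0,-1.2,0],[0,0,-1.6,0],[0,0,-1.8,0],[0,0,-1.8,0],[0,0,-1.5,0],[0,0,-1,0],[0,0,-0.5,0]]
  ]
}}

```text
clock: 21.15
tool_pos: [0.5616, -0.0425, 0.1483]
orientation: [100.7, 90.0, -168.5]
force: [-0.3, -0.2, -2.6]
opening: 0.0328
```

>>> {"op": "move_arm", "data": {
  "commands": [
    [[0,0,0,0],[0,0,0,0],[0,0,0,0],[0,0,0,0],[0,0,0,0],[0,0,0,0],[0,0,0,0],[0,0,0,0]]
  ]
}}

```text
clock: 21.95
tool_pos: [0.5617, -0.041, 0.1486]
orientation: [73.8, 90.0, 164.7]
force: [-0.8, 0.7, -3.4]
opening: 0.0326
```

```bash
python3 - <<'E'
from h import *
plan([.5605,-.041,.15],90.9)
p,d=snapshot("scene");W=cloud("scene",d);X,Y,Z=W[...,0],W[...,1],W[...,2]
v,u=np.mgrid[:400,:640]
def f(n,a,c,x0,x1,y0,y1,extra=True):
    m=(Z>a)&(Z<c)&(X>x0)&(X<x1)&(Y>y0)&(Y<y1)&extra
    r=cv2.minAreaRect(W[m][:,:2].astype(np.float32)); print(n,m.sum(),np.round(np.r_[r[0],r[1],r[2]],4),"z",np.round(np.median(Z[m]),4))
f("tray",.022,.031,.46,.67,-.14,.016); f("dock",.06,.075,.46,.66,.005,.12)
f("plate",.155,.18,.46,.66,-.09,.0,p.min(-1)>100)
cv2.imwrite("pics/s5.png",cv2.resize(p[90:260,220:400,::-1],None,fx=3.5,fy=3.5,interpolation=cv2.INTER_CUBIC))
E
```

```text
t 21.95 pos [ 0.5617 -0.041   0.1486] xaxis [-0.  0. -1.] jaw ang 90.93 q [  15.7   12.3  -17.7   -0.   -60.  -104.8] F [-0.8  0.7 -3.4] open 0.0326
shift cm now [-0.14  0.12  0.  ]
spin rad 0.0
shift cm after spin [-0.14  0.12  0.  ] jaw [-0.02  1.    0.  ]
tray 108 [ 0.5664 -0.0476  0.1785  0.1112  4.7491] z 0.0255
dock 482 [0.5622 0.0616 0.1562 0.0836 1.2553] z 0.0695
plate 146 [ 6.09400e-01 -3.65000e-02  6.06000e-02  4.94000e-02  8.85379e+01] z 0.1701
```

View pics/s5.png

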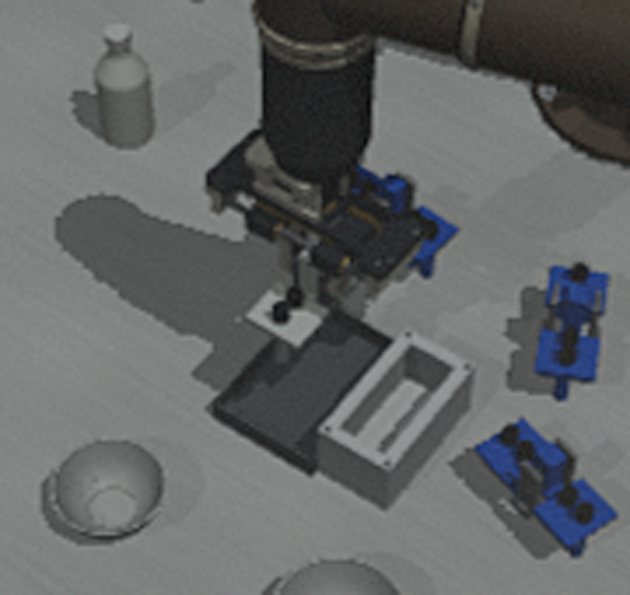

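The cassette is held upright over the tray and the dock is empty at (395,400). The tray's fitted yaw of 4.7° uses partly hidden rim points, so I'll check it along single edges.

```bash
python3 - <<'E'
from h import *
p,d=snapshot("scene");W=cloud("scene",d);X,Y,Z=W[...,0],W[...,1],W[...,2]
def line(n,m,ax):
    q=W[m];
    if len(q)<5: print(n,len(q));return
    a,b=(q[:,1],q[:,0]) if ax=='y' else (q[:,0],q[:,1])
    k=np.polyfit(a,b,1);r=b-np.polyval(k,a);g=abs(r)<2*r.std();k=np.polyfit(a[g],b[g],1)
    print(n,g.sum(),"deg",round(np.degrees(np.arctan(k[0])),2),"at mid",round(np.polyval(k,a.mean()),4),"rng",np.round([a.min(),a.max()],3),"rms",round(r.std(),4))
rim=(Z>.023)&(Z<.031)
line("tray +x end (x vs y)",rim&(X>.638)&(X<.66)&(Y>-.11)&(Y<.012),'y')
line("tray dock side (y vs x)",rim&(X>.47)&(X<.63)&(Y>.003)&(Y<.018),'x')
line("dock +x edge",(Z>.066)&(Z<.074)&(X>.632)&(X<.65)&(Y>.02)&(Y<.1),'y')
line("dock -y edge",(Z>.066)&(Z<.074)&(X>.49)&(X<.63)&(Y>.01)&(Y<.026),'x')
p,d,W,P=wcloud();cv2.imwrite("pics/w5.png",p[...,::-1])
E
```

```text
tray +x end (x vs y) 38 deg 0.03 at mid 0.6487 rng [-0.096  0.012] rms 0.0029
tray dock side (y vs x) 0
dock +x edge 38 deg -1.12 at mid 0.6356 rng [0.022 0.098] rms 0.0021
dock -y edge 35 deg 0.78 at mid 0.0234 rng [0.49  0.629] rms 0.0019
```

View pics/w5.png

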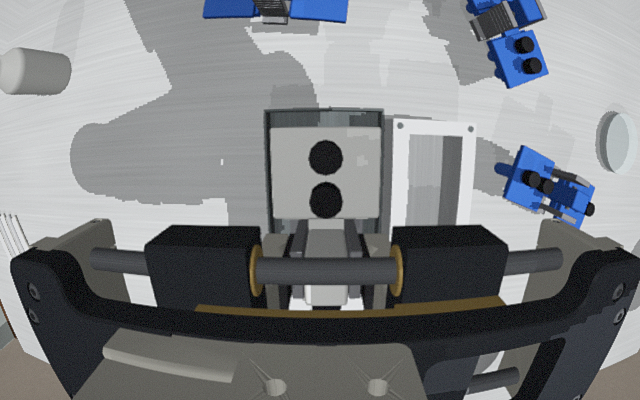

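The wrist view shows the tray's dock-side edge at column 384, straight and parallel to the dock edge at 392; the strip between them is the dock's side face. The plate lies over the tray and is level. I'm handing in.

```bash
python3 -c "
from h import *
plan([.5605,-.041,.15],90.9); print(close_job())"
```

```text
t 22.1 pos [ 0.5618 -0.0411  0.1486] xaxis [ 0. -0. -1.] jaw ang 90.92 q [  15.7   12.3  -17.7    0.   -60.  -104.8] F [-0.1 -0.8 -3.4] open 0.033
shift cm now [-0.14  0.13  0.01]
spin rad 0.0
shift cm after spin [-0.14  0.13  0.01] jaw [-0.02  1.   -0.  ]
the job is handed in; nothing more can be done
None
```

The job is handed in at 22.1 s, with the arm still holding the cassette over the tray; no verdict is reported. I pushed the tray against the dock's -y face with both open fingers until it stalled at about 20 N. I then pinched the catches, lifted the cassette about 92 mm and moved it 100 mm over the tray.

**Last checks**
- **Grip:** the opening was 33 mm, so both catches are fully in, and the wrist carried about 3.4 N, which fits the 0.3 kg cassette.
- **Cassette:** the tool points straight down. From the lift, the tube ends are at about 0.11 m. The tube row centre is about (0.562, -0.041), against a tray centre of about (0.565, -0.043).
- **Tray:** its end edge is within about 1.2° of the dock's, and no gap showed in the scene or wrist pictures.
- **Bystanders:** none were touched. I judged this from the pictures and did not measure it.

**What disagreed or failed**
- **Finger length:** the fingers physically end 27.5 mm behind the stated TCP. Because of this my first push went over the tray without moving it. I found the true tip by touching the table at about 26 N and used it from then on.
- **Tray angle:** one late rectangle fit gave a tray yaw of 4.7°, from partly hidden rim points. I set it aside in favour of the end-edge fit (above) and a 0.6° rectangle fit made earlier, when more of the rim was visible.
- **Not measured:** the tray's edge along the dock was hidden from the scene camera, so its flushness there comes only from the wrist picture.

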